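# Slide the dish board home over the viewing light

### The job

The lidded culture dish stands on the black board of the light box, which is still out at the loading end. Without picking anything up, gently push the board along its rails by its near metal end bar until it drops into its locating notches, the dish still standing in its ring, then switch the light on by pressing down the raised end of the green rocker switch. Leave the other loose things on the bench where they stand.

Things in the scene. Friction and masses are not known exactly. Their poses are not given: they have to be found in the camera images.
- light_box: white light box, 276 (x) x 211 x 32 mm, fixed. Origin on the bench, midway along it and midway between its two aluminium rails. x runs along the rails from the open loading end (-138 mm) to the far stop (face at +130 mm), y left, z up. Rails run 42 mm above the bench; their guide walls (tops at 60 mm, 139 mm apart) leave the board 1.5 mm play a side. Control strip on the left, y 76 to 132 mm.
- home (a point): where board_centre lies when the board has dropped home: above the round white window, at x = 41 mm of the box, 51 mm above the bench (57 mm while it still rides on the rails). Axes of the box. The notches are 6 mm deep with 2 mm play either way; once in them the board cannot slide on. The far stop lies 14 mm beyond home.
- dish_board: loose black board, 150 (x) x 136 mm, 0.32 kg, on the rails on four round cross pins; front pins run inside the rear ones, so each finds only its own notch. Origin under its centre at the pins' underside; x is the push direction. Plate 9 to 15 mm above it. Starts 60 to 110 mm short of home; slides with a few newtons. Pushed fast (0.2 m/s or more) it may jump them.
- board_centre (a point): centre of the board's plate, level with its upper face (an 80 mm hole is there, and round it a ring 5 mm high, 101 mm inside, in which the dish stands); axes of the board.
- push_bar (a point): centre of the outer, robot-side face of the aluminium bar on the board's near (-x) edge; bar 90 mm wide (y), 12 mm thick, its top 8.5 mm above this point. Flush with the plate's edge below: the upright face reaches from 14.5 mm below this point to 8.5 mm above. A like bar stands on the far edge.
- culture_dish: clear lidded culture dish, 95 mm diameter, 30 mm high, 34 g, loose in the ring of the board. Origin at the centre of its underside.
- light_switch (a joint): green rocker switch in the light box's control strip: -0.18 rad = off (far end up), +0.18 = on (far end down). It stays where it is left; about 3 N at the far end moves it.
- switch_on_end (a point): on the rocker's upper face, midway across, 17 mm from its pivot toward the far (+x of the light box) end, which carries a white dash and is pressed down for on. The rocker is 44 mm (along the box's x) by 26 mm; the far end stands about 11 mm above the box's top when off and 3 mm when on.
- dish_stack: stack of clear dishes with green tape, 97 mm diameter, 49 mm high, left of the press; to be left alone. Origin at its underside.
- stain_jar: small dark jar, 44 mm diameter, 80 mm high, left of the press; to be left alone. Origin at its underside.
- vial: small white-capped glass vial standing upright, 16 mm diameter, 51 mm high; to be left alone. Origin at its underside.
- forceps: curved steel forceps lying on the bench, 126 mm long along its y, 9 mm thick; to be left alone. Origin at its middle, on the underside.
- bench_press: cream hand-lever press, fixed left of the light box, never moved: base plate 246 x 140 x 28 mm, column behind its middle to 262 mm high, black ball lever leaning back to 412 mm high. Origin on the bench under the ram's front, its front toward the robot. Keep the arm clear of it: pass in front of it or above it.
There are look-alikes about, which are no part of the job. What is shaped like the culture_dish but purple or yellow is not meant.

How it is judged:
By the outcome, as a careful person would: the job done as asked, in the order asked, and still so for the second after the job is handed in, with the robot touching nothing.
It also fails if it takes over 45 s, if anything falls off the work surface, if the arm or the gripper's body presses on something with over 40 N, if the wrist force passes 120 N, or if a joint passes its speed limit or range.

### The arm

A 6-joint arm with a two-finger parallel gripper is mounted at the origin on a cart in front of the work surface, level with it; the furniture and walls round the work are solid. World frame = base frame: x ahead of the robot, y to its left, z up, the work surface at z = 0. Lengths are in mm, angles in rad, forces in N, time in s.
With the tool pointing down it reaches from about 275 to 1000 mm from the base axis. Payload 8.4 kg.
Tool frame: the origin (TCP) lies on the mounting face of the last link; the fingertips stand 173 mm ahead of it and the grasp point (between the pads) lies 155 mm ahead of it; z points along the fingers, y is the line along which they close (so a half turn about z gives the same grasp; the last joint's range is limited). The gripper opens to 85 mm and grips with 20 to 120 N. Pads are 22 mm wide; open, the fingers measure 114 mm over their backs; the gripper's body (76 mm by 85 mm) begins 54 mm behind the grasp point. The pads swing forward as they close: fully open they stand 13 mm farther back than shut.
Start: joints at [1.105, 0.353, 1.633, -0, 1.155, -0.002], TCP at [279.593, 558.979, 404.681] pointing down, gripper open.
Joint ranges: [-2.63, 2.63], [-0.92, 2.1], [0.06, 2.66], [-1.3, 4.44], [0, 2.69], [-3.02, 3.02]. Speed limits (rad/s): [2.22, 2.22, 2.79, 3.14, 3.14, 3.14].

### API

Orientations are given as [roll, pitch, yaw] about the fixed x, y, z axes, in that order (R = Rz(yaw) Ry(pitch) Rx(roll)).
In Python, from rig import r gives the robot as it stands.
- The arm moves only by the tool apply_moves, never from a script. Its argument "deltas" is a list of rows, each an object with "claw": the gripper command: -1 is fully open, 1 is shut, values between are in proportion; "delta_pos": the shift along the tool's x, y, z in cm, a list of three; "yaw": the turn about the tool's z in rad. In form: [{"claw": claw, "delta_pos": [tx, ty, tz], "yaw": yaw}, ...]. A call has 1 to 8 rows; each row shifts and turns the commanded pose from where the row before left it, along the tool's axes as they then stand; what a row does not reach is not made up. A row lasts 1/8 s, in which the tool goes at most 62.5 mm and 10.7 degrees, less where a joint would pass 70% of its speed; a pose out of reach is approached as far as the arm can. A call with a gripper value outside its range is refused whole. The fingers move at their own pace and stop on an object; "grip_force" is the grip in N (left out, the last holds). Time passes only in rows, so rows that do not move let the fingers close. It gives the time, the measured TCP pose, the force, the opening and the grip force at its end, in the units of the state.
- r.sense(): the state, without advancing time (a new reading comes with each control period).
- r.grab_frame(name): name is "side" or "top" or "wrist"; returns a dict with "img" (420x560x3 uint8, blue, green, red), "z_map" (420x560 float32, mm along the optical axis (not along the pixel's ray), 0 where there is no reading), "fx", "fy", "cx", "cy" (pixels), "eye" and "rotation" of the camera in the world; the wrist camera has in their place "T_tool_cam" (4x4, takes a point from camera to tool coordinates, whose origin is the TCP and whose axes are the flange's). Camera axes: x right, y up, looking along -z (the intrinsics and any distortion apply to the point x, -y, -z); pixel columns grow to the right and rows downward; lengths in mm; the calibration is good to about 2 mm. A picture is of the moment at which its call begins: read the wrist's pose just before it.
- r.sign_off(): hands the job in; it is judged then, once.
The state is a dict: "clock": time; "qpos": joint angles; "qvel": joint speeds; "joint_efforts": joint torques, N m; "eef_pos": TCP position; "tcp_rot": TCP orientation; "contact_force": force on the tool from outside, world axes, zero at the start; "wrist_torque": the same for the moment, N m; "opening": opening from 0.0 (shut) to 1.0 (fully open); "grasp_force": force on a finger pad.
Only numpy, scipy, OpenCV 4.12 (cv2) and the standard library are available. Lean on these libraries where they do the work, as an engineer would, in place of code of your own. Each camera call takes 0.05 s, during which the arm holds its last target. There are 200 camera calls.

## Working session

There is one attempt and no reset: what is moved stays moved. The work goes in short steps, Python scripts to look and compute and a tool call to move; the robot and the scene stay as the last step left them, time stands still between calls to the robot, and variables do not carry over. Pictures are saved under pics/ and viewed, at most 10 in all, crops included, and the job is handed in when it is done.

Besides the shell and the picture viewer there is one more tool, called after "Emit:" by a JSON object that holds its "api" and its "payload", one argument or row to a line. apply_moves: Moves the arm, as the interface text tells. Its arguments: {"type":"object","properties":{"deltas":{"type":"array"},"grip_force":{"type":"number"}},"required":["deltas"]}

```bash
mkdir -p pics; ls; cat > h.py <<'E'
import numpy as np,cv2,pickle
from rig import r
def cap(n,tag):
    s=r.sense(); f=r.grab_frame(n); f['s']=s; pickle.dump(f,open(tag+'.pkl','wb')); cv2.imwrite(f'pics/{tag}.png',f['img']); return f
def pt(f,u,v,zp=None):
    d=np.array([(u-f['cx'])/f['fx'],-(v-f['cy'])/f['fy'],-1.])
    R=np.array(f['rotation']);e=np.array(f['eye'])
    if zp is None: t=np.median(f['z_map'][int(v)-1:int(v)+2,int(u)-1:int(u)+2])
    else: t=(zp-e[2])/(R@d)[2]
    return e+R@d*t
def load(t): return pickle.load(open(t+'.pkl','rb'))
E
python3 - <<'E'
from h import *
for n in('top','side'):
    f=cap(n,n+'0'); print({k:v for k,v in f.items() if k not in('img','z_map','s')})
print(f['s'])
E
```

```text
pics
{'fx': 489.88903729031034, 'fy': 489.88903729031034, 'cx': 278.7296039515173, 'cy': 212.8920915580154, 'eye': array([ 238.54387255, -253.11757112, 1474.75043652]), 'rotation': array([ 0.14401571, -0.00214434, -1.59329675])}
{'fx': 435.6948414296952, 'fy': 435.6948414296952, 'cx': 284.2389576333339, 'cy': 208.09937163889919, 'eye': array([  -83.45567892, -1250.2324611 ,  1123.16767052]), 'rotation': array([ 0.8297394 ,  0.00785782, -0.50730408])}
{'clock': 0.05, 'qpos': array([ 1.10459712e+00,  3.53651828e-01,  1.63411899e+00,  1.41533896e-05,
        1.15517515e+00, -2.40111024e-03]), 'qvel': array([-0.00085435, -0.00088015, -0.00218554,  0.00089721,  0.00073023,
        0.00054381]), 'joint_efforts': array([-1.40383113e-04, -6.06893563e+01, -3.43169117e+01,  1.66264995e-04,
        3.99763740e-03,  7.63986634e-07]), 'eef_pos': array([279.49049677, 558.77531699, 403.96569138]), 'tcp_rot': array([-3.14023937e+00, -1.61901304e-05,  2.67778883e+00]), 'contact_force': array([-0.35479525,  0.5613004 , -0.32066374]), 'wrist_torque': array([ 0.00399804,  0.03956214, -0.00355692]), 'grasp_force': 0.0, 'opening': 1.0017359349369814}
```

```bash
sed -i "s/R=np.array(f\['rotation'\])/R=Rot.from_euler('xyz',f['rotation']).as_matrix()/; 1a from scipy.spatial.transform import Rotation as Rot" h.py
```

```text
(no output)
```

View pics/top0.png

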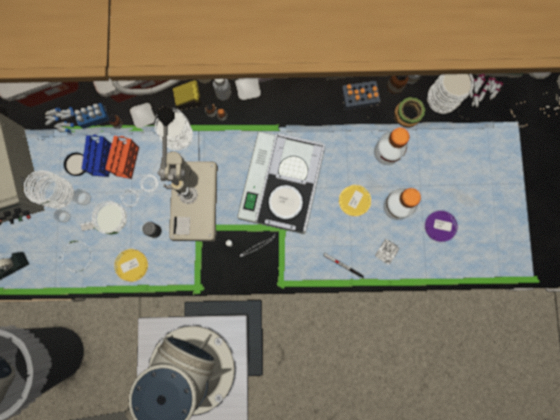

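View pics/side0.png

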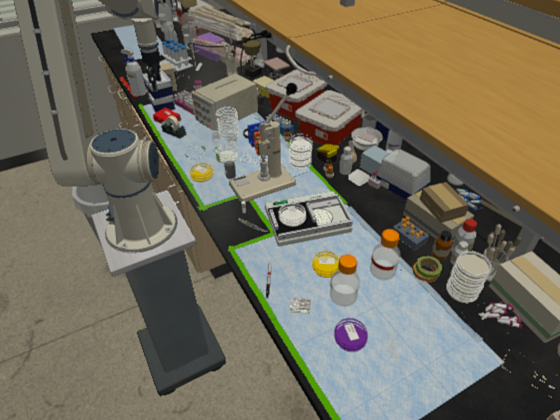

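Top view: light box around (281,183), black board with a clear dish at (285,202), white window at (293,167), green switch (250,201), vial (229,243), forceps (258,245). The yellow (355,200), (131,265) and purple (441,225) dishes are look-alikes. The dish on the black board inside the light box is the one meant. I'll confirm in a crop.

```bash
python3 - <<'E'
from h import *
f=load('top0'); c=f['img'][115:265,200:350]
cv2.imwrite('pics/c1.png',cv2.resize(c,(600,600),interpolation=cv2.INTER_CUBIC))
for u,v in [(285,202),(250,201),(265,130),(305,185),(210,258)]: print(u,v,pt(f,u,v).round(1))
E
```

```text
285 202 [ 470.6 -279.3   88.7]
250 201 [ 484.  -176.4   40.1]
265 130 [ 713.6 -224.2    2.3]
305 185 [ 524.9 -339.9   59.6]
210 258 [ 3.201e+02 -5.180e+01 -2.000e-01]
```

View pics/c1.png

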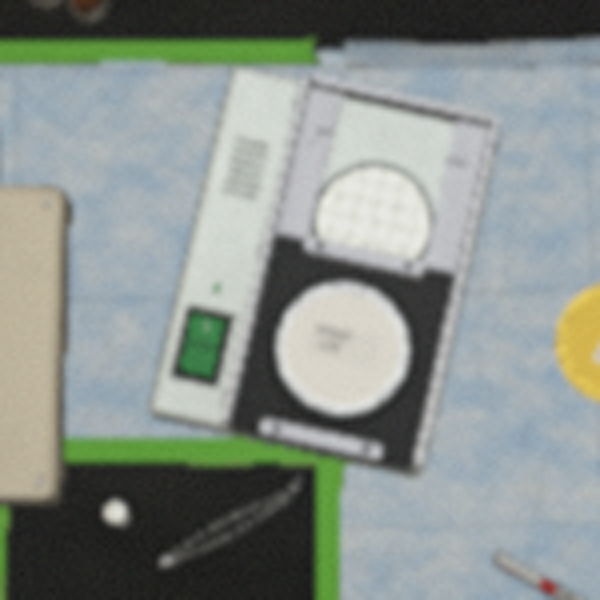

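The crop shows the clear dish in its ring on the black board. The near bar runs from (262,425) to (382,450), and its centre is at about (321,440). The green rocker runs from (180,375) to (228,312), with the dash at its far end (208,325). The vial is at (116,512) and the forceps run from (165,562) to (298,482).

```bash
python3 - <<'E'
from h import *
f=load('top0')
P=lambda x,y,z: pt(f,(x+.5)/4-.5+200,(y+.5)/4-.5+115,z)
a=P(153,412,32);b=P(232,68,32)
print('strip edge',a,b,np.linalg.norm(b-a))
th=np.arctan2(*(b-a)[:2][::-1]);print('yaw',th)
l=P(262,425,66);rr=P(382,450,66);print('bar',l,rr,np.linalg.norm(l-rr),np.arctan2(-(l-rr)[0],(l-rr)[1]))
l2=P(303,243,66);r2=P(425,268,66);print('far bar',l2,r2)
print('bar edges near',P(321,450,66),'dish',P(343,348,88))
R2=np.array([[np.cos(th),-np.sin(th)],[np.sin(th),np.cos(th)]])
O=(a[:2]+b[:2])/2-R2@[0,132]
print('O',O)
for n,p in [('bar',(l+rr)/2),('farbar',(l2+r2)/2),('sw',P(203,345,38)),('swdash',P(208,325,43)),('dish',P(343,348,88)),('win',P(374,212,32)),('nr',P(418,472,60)),('fr',P(497,122,60))]: print(n,p.round(1),(R2.T@(p[:2]-O)).round(1))
for n,q in [('vial',(116,512,51)),('fcp',(165,562,9)),('fcp',(298,482,9))]:print(n,P(*q).round(1))
print('press edge',P(65,400,28))
E
```

```text
strip edge [ 436.13651116 -139.24179531   32.        ] [ 699.3832254  -202.21996478   32.        ] 270.6752341622107
yaw -0.23482274749896756
bar [ 420.21989194 -220.78170935   66.        ] [ 400.06165486 -307.23043659   66.        ] 88.7678825045605 -0.22908786005381299
far bar [ 554.30246311 -253.38563441   66.        ] [ 533.60441988 -342.42364431   66.        ]
bar edges near [ 401.04359265 -263.11123502   66.        ] dish [ 471.77623654 -280.41799268   88.        ]
O [ 537.04734891 -299.10821899]
bar [ 410.1 -264.    66. ] [-131.6    4.6]
farbar [ 544.  -297.9   66. ] [6.4 2.8]
sw [ 484.8 -177.4   38. ] [-79.2 106.2]
swdash [ 498.9 -181.6   43. ] [-64.5 105.4]
dish [ 471.8 -280.4   88. ] [-67.8   3. ]
win [ 584.6 -307.4   32. ] [48.2  3. ]
nr [ 384.1 -333.1   60. ] [-140.8  -68.7]
fr [ 644.5 -399.8   60. ] [127.9 -72.9]
vial [ 360.7 -113.1   51. ]
fcp [ 326.1 -145.2    9. ]
fcp [ 383.8 -245.7    9. ]
press edge [447.16726629 -73.45026935  28.        ]
```

Emit:
{"api": "apply_moves", "payload": {
  "deltas": [
    {"claw": -1, "delta_pos": [0, 0, 0], "yaw": -0.115},
    {"claw": -1, "delta_pos": [0, 0, 0], "yaw": -0.115},
    {"claw": -1, "delta_pos": [-1.3, -4.3, 0], "yaw": 0},
    {"claw": -1, "delta_pos": [-1.3, -4.3, 0], "yaw": 0},
    {"claw": -1, "delta_pos": [-1.3, -4.3, 0], "yaw": 0},
    {"claw": -1, "delta_pos": [-1.3, -4.3, 0], "yaw": 0},
    {"claw": -1, "delta_pos": [-1.3, -4.3, 0], "yaw": 0},
    {"claw": -1, "delta_pos": [-1.3, -4.3, 0], "yaw": 0}
  ]
}}

```text
clock: 1.1
eef_pos: [295.5, 288.5, 404.5]
tcp_rot: [-3.141, -0.0, 2.908]
contact_force: [0.9, -0.3, 0.3]
opening: 1.0
grasp_force: 0.0
```

```bash
python3 - <<'E'
from h import *
f=cap('wrist','w0'); print(f['T_tool_cam'],f['fx'],f['cx'],f['cy'],[k for k in f]); s=f['s'];print(s['eef_pos'],s['tcp_rot'],s['qpos'])
E
```

```text
[[-7.54857108e-05  9.62876738e-01  2.69941440e-01  6.69279875e+01]
 [ 9.99999899e-01 -4.69178998e-05  4.46992717e-04  2.17571342e-01]
 [ 4.43063975e-04  2.69941446e-01 -9.62876638e-01  3.14900111e+01]
 [ 0.00000000e+00  0.00000000e+00  0.00000000e+00  1.00000000e+00]] 344.8904284684219 274.9051546722651 209.7623170137383 ['img', 'z_map', 'fx', 'fy', 'cx', 'cy', 'T_tool_cam', 's']
[295.46816813 288.45091315 404.48639859] [-3.14130318e+00 -2.22532717e-05  2.90812452e+00] [ 7.69804689e-01  1.26480255e-02  2.05802396e+00 -1.55899468e-04
  1.07117674e+00 -5.67448796e-01]
```

Emit:
{"api": "apply_moves", "payload": {
  "deltas": [
    {"claw": -1, "delta_pos": [-1.5, -5, 0], "yaw": 0},
    {"claw": -1, "delta_pos": [-1.5, -5, 0], "yaw": 0},
    {"claw": -1, "delta_pos": [-1.5, -5, 0], "yaw": 0},
    {"claw": -1, "delta_pos": [-1.5, -5, 0], "yaw": 0},
    {"claw": -1, "delta_pos": [-1.5, -5, 0], "yaw": 0},
    {"claw": -1, "delta_pos": [-1.5, -5, 0], "yaw": 0},
    {"claw": -1, "delta_pos": [-1.5, -5, 0], "yaw": 0},
    {"claw": -1, "delta_pos": [-1.5, -5, 0], "yaw": 0}
  ]
}}

```text
clock: 2.15
eef_pos: [319.4, -128.7, 404.8]
tcp_rot: [3.142, 0.001, 2.907]
contact_force: [0.4, 0.7, -0.7]
opening: 0.999
grasp_force: 0.0
```

Emit:
{"api": "apply_moves", "payload": {
  "deltas": [
    {"claw": 0, "delta_pos": [-4, -2.1, 0], "yaw": 0},
    {"claw": 0, "delta_pos": [-4, -2.1, 0], "yaw": 0},
    {"claw": 0, "delta_pos": [-4, -2.1, 0], "yaw": 0},
    {"claw": 0, "delta_pos": [-4, -2.1, 0], "yaw": 0},
    {"claw": 0, "delta_pos": [0, 0, 0], "yaw": 0},
    {"claw": 0, "delta_pos": [0, 0, 0], "yaw": 0}
  ]
}}

```text
clock: 2.9
eef_pos: [455.3, -245.3, 404.0]
tcp_rot: [3.141, -0.002, 2.908]
contact_force: [0.5, 0.3, -0.5]
opening: 0.497
grasp_force: 0.0
```

```bash
cat >> h.py <<'E'
def wcam(f):
    T=np.eye(4);T[:3,:3]=Rot.from_euler('xyz',f['s']['tcp_rot']).as_matrix();T[:3,3]=f['s']['eef_pos'];M=T@f['T_tool_cam']
    f['eye']=M[:3,3];f['rotation']=Rot.from_matrix(M[:3,:3]).as_euler('xyz');return f
E
python3 - <<'E'
from h import *
f=cap('wrist','w1'); print(f['s']['eef_pos'],f['s']['tcp_rot'],f['s']['opening'])
cv2.imwrite('pics/w1b.png',cv2.resize(f['img'],(800,600),interpolation=cv2.INTER_CUBIC))
E
```

```text
[ 455.32358546 -245.33446931  404.04926355] [ 3.14095589e+00 -1.90434064e-03  2.90761868e+00] 0.49728551562456685
```

View pics/w1b.png

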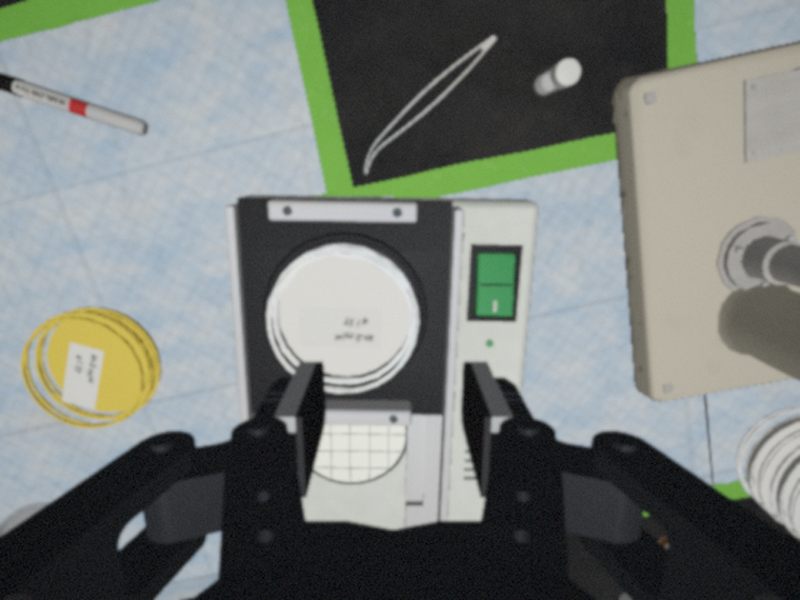

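The wrist view (800x600, image up = toward the robot) shows the near bar's outer top edge from (267,203) to (415,201). The rocker spans x 475–518 and y 250–314, with its dash at (496,305). The box's near-left corner is at (537,203), and the forceps' nearest tip is at (367,172), close to the box's near end.

```bash
python3 - <<'E'
from h import *
f=wcam(load('w1'))
P=lambda x,y,z=None: pt(f,(x+.5)/1.42857-.5,(y+.5)/1.42857-.5,z)
A,B=P(267,203,74),P(415,201,74)
print('bar w',np.linalg.norm(A-B),'depth z',P(340,211)[2],'strip z',P(497,400)[2],'bar dir',np.arctan2(-(B-A)[0],(B-A)[1]))
s1,s2=P(537,206,32),P(519,425,32); th=np.arctan2((s2-s1)[1],(s2-s1)[0]);print('strip edge yaw',th)
th=-0.233
R2=np.array([[np.cos(th),-np.sin(th)],[np.sin(th),np.cos(th)]])
O=s1[:2]-R2@[-138,132]; print('O',O)
tcp=f['s']['eef_pos'][:2]; print('tcp box',R2.T@(tcp-O))
for n,p in [('barL',B),('barR',A),('bar inner',P(342,221,74)),('rk far',P(496,314,43)),('dash',P(496,305,42)),('pivot',P(496,284,38)),('rk near',P(496,250,34)),('dishtop',P(343,312,88)),('fcp',P(367,172,9)),('fcp',P(493,38,9)),('vial',P(568,72,51)),('leftwall',P(230,215,60)),('rwall',P(464,215,60)),('home win',P(355,450,32))]:
  print(n,p.round(1),(R2.T@(p[:2]-O)).round(1))
print([P(496,y)[2].round(1) for y in(255,270,284,300,310)])
E
```

```text
bar w 88.28996040671981 depth z 72.97550704989106 strip z 260.3979686874345 bar dir -0.22077751993440584
strip edge yaw -0.2390369568958075
O [ 544.4223049  -300.86741369]
tcp box [-99.51351876  33.4596668 ]
barL [ 414.6 -221.8   74. ] [-144.5   46.9]
barR [ 395.3 -308.    74. ] [-143.4  -41.3]
bar inner [ 416.  -267.2   74. ] [-132.7    3.1]
rk far [ 506.2 -183.    43. ] [-64.4 105.9]
dash [ 500.1 -181.7   42. ] [-70.7 105.7]
pivot [ 486.3 -178.4   38. ] [-84.8 105.8]
rk near [ 463.6 -173.5   34. ] [-108.1  105.3]
dishtop [ 467.7 -279.    88. ] [-79.7   3.6]
fcp [ 392.1 -249.     9. ] [-160.2   15.3]
fcp [ 327.7 -145.9    9. ] [-246.7  100.7]
vial [ 363.5 -115.1   51. ] [-218.9  139. ]
leftwall [ 397.3 -336.5   60. ] [-135.   -68.6]
rwall [ 431.4 -193.4   60. ] [-134.8   78.5]
home win [ 594.4 -308.8   32. ] [50.5  3.9]
[np.float64(35.1), np.float64(36.5), np.float64(38.6), np.float64(40.6), np.float64(41.8)]
```

Emit:
{"api": "apply_moves", "payload": {
  "deltas": [
    {"claw": 0, "delta_pos": [2.6, -1.0, 0], "yaw": 0},
    {"claw": 0, "delta_pos": [2.7, -1.0, 0], "yaw": 0},
    {"claw": 0, "delta_pos": [2.6, -1.1, 0], "yaw": 0},
    {"claw": 0, "delta_pos": [0, 0, 5], "yaw": 0},
    {"claw": 0, "delta_pos": [0, 0, 5], "yaw": 0},
    {"claw": 0, "delta_pos": [0, 0, 4.4], "yaw": 0},
    {"claw": 0, "delta_pos": [0, 0, 3], "yaw": 0},
    {"claw": 0, "delta_pos": [0, 0, 0], "yaw": 0}
  ]
}}

```text
clock: 3.95
eef_pos: [370.6, -256.4, 229.5]
tcp_rot: [3.14, -0.004, 2.908]
contact_force: [0.5, 0.8, 0.1]
opening: 0.495
grasp_force: 0.0
```

```bash
python3 - <<'E'
from h import *
f=cap('side','s1');print(f['s']['eef_pos'])
c=cap('wrist','w2')['img']
a=cv2.resize(f['img'][150:270,220:380],(800,600),interpolation=cv2.INTER_CUBIC)
cv2.imwrite('pics/m1.png',np.hstack([cv2.resize(a,(400,300)),cv2.resize(c,(400,300))]))
E
```

```text
[ 370.57671286 -256.38589573  229.49842743]
```

View pics/m1.png

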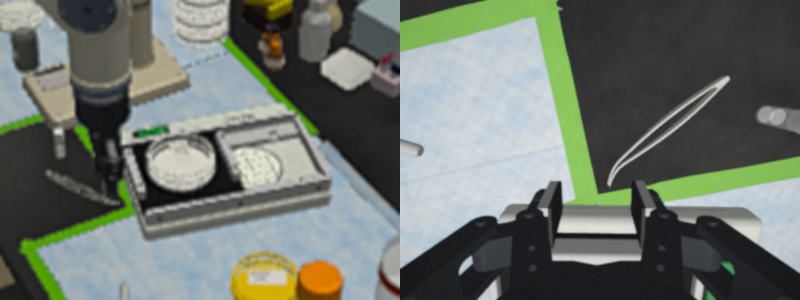

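The left half shows the fingers upright just in front of the near bar, with the dish in its ring. In the right half both fingertips straddle the middle of the bar, and the forceps are clear. Now I push slowly.

Emit:
{"api": "apply_moves", "payload": {
  "deltas": [
    {"claw": 0, "delta_pos": [-0.6, 0, 0], "yaw": 0},
    {"claw": 0, "delta_pos": [-0.6, 0, 0], "yaw": 0},
    {"claw": 0, "delta_pos": [-0.4, 0, 0], "yaw": 0},
    {"claw": 0, "delta_pos": [-0.4, 0, 0], "yaw": 0},
    {"claw": 0, "delta_pos": [-0.4, 0, 0], "yaw": 0},
    {"claw": 0, "delta_pos": [-0.4, 0, 0], "yaw": 0},
    {"claw": 0, "delta_pos": [-0.4, 0, 0], "yaw": 0},
    {"claw": 0, "delta_pos": [-0.4, 0, 0], "yaw": 0}
  ]
}}

```text
clock: 5.05
eef_pos: [406.2, -265.6, 230.4]
tcp_rot: [3.141, -0.003, 2.908]
contact_force: [-7.5, 1.4, 5.6]
opening: 0.5
grasp_force: 3.3
```

Emit:
{"api": "apply_moves", "payload": {
  "deltas": [
    {"claw": 0, "delta_pos": [-0.5, 0, 0], "yaw": 0},
    {"claw": 0, "delta_pos": [-0.5, 0, 0], "yaw": 0},
    {"claw": 0, "delta_pos": [-0.5, 0, 0], "yaw": 0},
    {"claw": 0, "delta_pos": [-0.5, 0, 0], "yaw": 0},
    {"claw": 0, "delta_pos": [-0.5, 0, 0], "yaw": 0},
    {"claw": 0, "delta_pos": [-0.5, 0, 0], "yaw": 0},
    {"claw": 0, "delta_pos": [-0.5, 0, 0], "yaw": 0},
    {"claw": 0, "delta_pos": [-0.5, 0, 0], "yaw": 0}
  ]
}}

```text
clock: 6.05
eef_pos: [445.0, -274.9, 230.4]
tcp_rot: [3.141, -0.003, 2.908]
contact_force: [-7.1, 0.7, 5.4]
opening: 0.498
grasp_force: 3.4
```

Emit:
{"api": "apply_moves", "payload": {
  "deltas": [
    {"claw": 0, "delta_pos": [-0.5, 0, 0], "yaw": 0},
    {"claw": 0, "delta_pos": [-0.5, 0, 0], "yaw": 0},
    {"claw": 0, "delta_pos": [-0.5, 0, 0], "yaw": 0},
    {"claw": 0, "delta_pos": [-0.5, 0, 0], "yaw": 0},
    {"claw": 0, "delta_pos": [-0.5, 0, 0], "yaw": 0},
    {"claw": 0, "delta_pos": [-0.5, 0, 0], "yaw": 0},
    {"claw": 0, "delta_pos": [-0.4, 0, 0], "yaw": 0},
    {"claw": 0, "delta_pos": [-0.4, 0, 0], "yaw": 0}
  ]
}}

```text
clock: 7.05
eef_pos: [481.8, -283.9, 230.4]
tcp_rot: [3.141, -0.004, 2.908]
contact_force: [-8.5, -1.4, 6.2]
opening: 0.496
grasp_force: 4.1
```

Emit:
{"api": "apply_moves", "payload": {
  "deltas": [
    {"claw": 0, "delta_pos": [-0.3, 0, 0], "yaw": 0},
    {"claw": 0, "delta_pos": [-0.3, 0, 0], "yaw": 0},
    {"claw": 0, "delta_pos": [-0.3, 0, 0], "yaw": 0}
  ]
}}

```text
clock: 7.42
eef_pos: [491.5, -286.2, 230.4]
tcp_rot: [3.141, -0.001, 2.908]
contact_force: [-0.1, 0.2, -0.0]
opening: 0.499
grasp_force: 0.0
```

```bash
python3 - <<'E'
from h import *
f=cap('side','s2');g=cap('top','t2')
print(f['s']['eef_pos'],f['s']['contact_force'])
a=cv2.resize(f['img'][180:255,255:355],(400,300),interpolation=cv2.INTER_CUBIC);c=cv2.resize(g['img'][125:239,220:372],(400,300),interpolation=cv2.INTER_CUBIC)
cv2.imwrite('pics/m2.png',np.hstack([a,c]))
E
```

```text
[ 491.48021985 -286.1687444   230.41719181] [-0.07969466  0.19146853 -0.0464528 ]
```

View pics/m2.png

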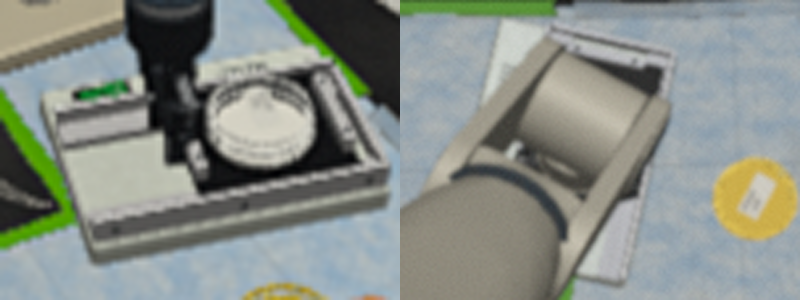

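The left view shows the board at the far end, with the dish upright in its ring and the fingers beside the near bar. The contact force fell to 0, which suggests the board has dropped. I'll check its height by depth.

```bash
python3 - <<'E'
from h import *
f=load('s2');f0=load('side0')
# collect near-bar/plate points in plane: histogram of heights over board pixels
def hist(f,lo,hi):
    H=[]
    for v in range(180,255):
        for u in range(255,356):
            if f['z_map'][v,u]>0:
                p=pt(f,u,v) if False else None
    return
R=Rot.from_euler('xyz',f['rotation']).as_matrix()
vv,uu=np.mgrid[180:255,240:356]
for g in(f0,f):
    t=g['z_map'][180:255,240:356]; d=np.stack([(uu-g['cx'])/g['fx'],-(vv-g['cy'])/g['fy'],-np.ones_like(uu,float)],-1)
    p=g['eye']+(d*t[...,None])@R.T
    th=-.233;O=np.array([544,-298]);q=(p[...,:2]-O)@np.array([[np.cos(th),-np.sin(th)],[np.sin(th),np.cos(th)]])
    # black plate
    black=(g['img'][180:255,240:356].max(-1)<60)&(abs(q[...,1])<62)&(p[...,2]<70)&(p[...,2]>40)
    print('plate z',np.median(p[black][:,2]),'x range',np.percentile(q[black][:,0],[1,99]),black.sum())
    m=(abs(q[...,1])<40)&(p[...,2]>75)&(p[...,2]<100)
    print('dish top z',np.median(p[m][:,2]),'c',np.median(q[m],0))
    for x0 in (-144,-138,-15,-8,0,-30,-25,-20,110,120): 
        k=(abs(q[...,0]-x0)<3)&(abs(q[...,1]+30)<14);print(x0,np.round(np.median(p[k][:,2]),1),end=' ')
    print()
E
```

```text
plate z 55.27153080672508 x range [-139.30381521   -1.74942183] 346
dish top z 84.41057068144414 c [-71.18623442  -2.09131619]
-144 24.0 -138 66.4 -15 55.3 -8 59.3 0 70.8 -30 62.0 -25 56.9 -20 56.1 110 30.1 120 28.7 
plate z 50.680293404751865 x range [-58.42044111 104.20909425] 283
dish top z 80.39808502674953 c [28.89909815 -2.59038169]
-144 3.4 -138 30.2 -15 51.2 -8 54.4 0 55.9 -30 195.0 -25 201.9 -20 52.3 110 66.1 120 31.3
```

Emit:
{"api": "apply_moves", "payload": {
  "deltas": [
    {"claw": 0, "delta_pos": [-0.2, 0, 0], "yaw": 0},
    {"claw": 0, "delta_pos": [-0.2, 0, 0], "yaw": 0}
  ]
}}

```text
clock: 7.78
eef_pos: [495.0, -286.9, 230.5]
tcp_rot: [3.141, -0.002, 2.908]
contact_force: [-3.6, 0.6, 2.8]
opening: 0.503
grasp_force: 2.2
```

Emit:
{"api": "apply_moves", "payload": {
  "deltas": [
    {"claw": 0, "delta_pos": [-0.15, 0, 0], "yaw": 0},
    {"claw": 0, "delta_pos": [0, 0, 0], "yaw": 0}
  ]
}}

```text
clock: 8.02
eef_pos: [496.3, -287.2, 230.5]
tcp_rot: [3.141, -0.002, 2.908]
contact_force: [-6.7, 0.4, 3.2]
opening: 0.5
grasp_force: 3.2
```

Emit:
{"api": "apply_moves", "payload": {
  "deltas": [
    {"claw": 0, "delta_pos": [-0.2, 0, 0], "yaw": 0},
    {"claw": 0, "delta_pos": [0, 0, 0], "yaw": 0}
  ]
}}

```text
clock: 8.28
eef_pos: [497.0, -287.4, 230.3]
tcp_rot: [3.141, -0.006, 2.908]
contact_force: [-12.5, 1.9, 8.6]
opening: 0.505
grasp_force: 6.4
```

Force builds to 12 N and the board no longer moves, so it is locked. I back off and lift.

Emit:
{"api": "apply_moves", "payload": {
  "deltas": [
    {"claw": 0, "delta_pos": [0.5, 0, 0], "yaw": 0},
    {"claw": 0, "delta_pos": [2, 0, 0], "yaw": 0},
    {"claw": 0, "delta_pos": [2.5, 0, 0], "yaw": 0},
    {"claw": 0, "delta_pos": [0, 0, -5.5], "yaw": 0},
    {"claw": 1, "delta_pos": [0, 0, -5.5], "yaw": 0},
    {"claw": 1, "delta_pos": [0, 0, -5.5], "yaw": 0},
    {"claw": 1, "delta_pos": [0, 0, 0], "yaw": 0},
    {"claw": 1, "delta_pos": [0, 0, 0], "yaw": 0}
  ]
}}

```text
clock: 9.28
eef_pos: [450.3, -276.1, 395.5]
tcp_rot: [-3.141, 0.001, 2.908]
contact_force: [0.5, 0.3, -0.6]
opening: -0.002
grasp_force: 0.0
```

```bash
python3 - <<'E'
from h import *
f=cap('wrist','w3'); print(f['s']['eef_pos'],f['s']['tcp_rot'],f['s']['opening'])
cv2.imwrite('pics/w3b.png',cv2.resize(f['img'],(800,600),interpolation=cv2.INTER_CUBIC))
E
```

```text
[ 450.26935177 -276.14818168  395.50931504] [-3.14146394e+00  9.94164032e-04  2.90796840e+00] -0.001993001290374551
```

View pics/w3b.png

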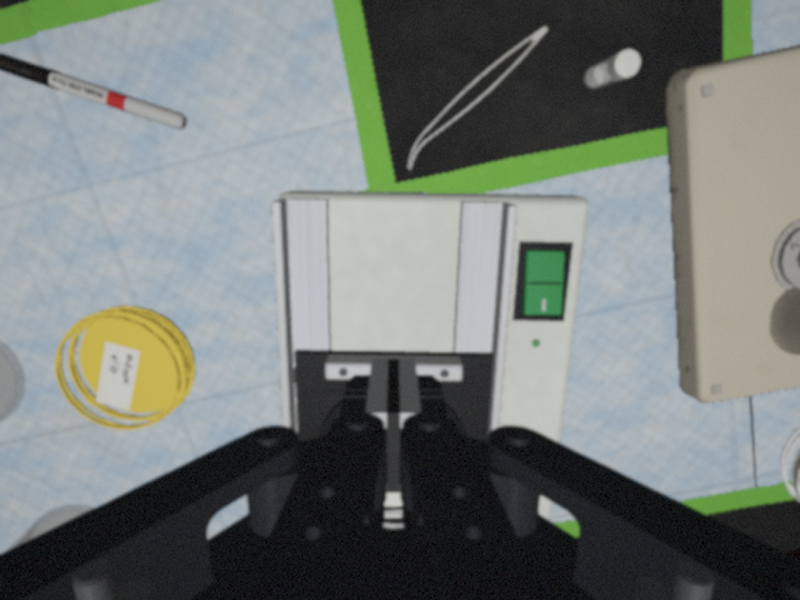

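The view shows the board at the far end, with its near bar at (345–462, 371). The rocker spans x 524–567 and y 248–316, with the dash at (544,304), still off. The forceps and vial have not moved.

```bash
python3 - <<'E'
from h import *
f=wcam(load('w3'))
c=lambda x:(x+.5)/1.42857-.5
P=lambda x,y,z=None: pt(f,c(x),c(y),z)
print('bar z L,R',[P(x,371)[2].round(1) for x in (335,350,360,430,440,455)],'rails',[P(x,280)[2].round(1) for x in(310,480)],'strip',P(537,390)[2],'plate',[P(x,385)[2].round(1) for x in (310,325,470,480)], [P(x,y)[2].round(1) for x,y in ((308,420),(308,400),(484,400))])
f1=wcam(load('w1'))
Q=lambda x,y,z=None: pt(f1,c(x),c(y),z)
print('before bar',[Q(x,211)[2].round(1) for x in (275,300,340,380,410)],'plate',[Q(x,y)[2].round(1) for x,y in((252,230),(440,230),(440,380))])
for y in(316,304,248): print(P(544,y,{316:43,304:41.5,248:34}[y]).round(1),P(544,min(y,312))[2])
print(P(524,316,43),P(567,316,43))
E
```

```text
bar z L,R [np.float64(67.4), np.float64(67.3), np.float64(67.1), np.float64(67.1), np.float64(67.6), np.float64(67.3)] rails [np.float64(41.7), np.float64(41.6)] strip 31.802047940651335 plate [np.float64(50.4), np.float64(50.5), np.float64(50.3), np.float64(50.7)] [np.float64(51.1), np.float64(50.9), np.float64(50.4)]
before bar [np.float64(73.8), np.float64(73.8), np.float64(73.0), np.float64(73.2), np.float64(73.3)] plate [np.float64(57.2), np.float64(57.0), np.float64(56.4)]
[ 508.1 -183.8   43. ] 41.857322788466206
[ 500.1 -182.2   41.5] 41.306618186016635
[ 463.7 -174.4   34. ] 32.57166341403661
[ 504.90572536 -197.12354275   43.        ] [ 511.69933005 -168.56191083   43.        ]
```

Board is home: bar top 67.3 (was 73.5), plate 50.5. Now the switch.

Emit:
{"api": "apply_moves", "payload": {
  "deltas": [
    {"claw": 1, "delta_pos": [-1, 3.4, 0], "yaw": 0},
    {"claw": 1, "delta_pos": [-1, 3.4, 0], "yaw": 0},
    {"claw": 1, "delta_pos": [-1.2, 3.5, 0], "yaw": 0},
    {"claw": 1, "delta_pos": [0, 0, 5], "yaw": 0},
    {"claw": 1, "delta_pos": [0, 0, 5], "yaw": 0},
    {"claw": 1, "delta_pos": [0, 0, 4.5], "yaw": 0},
    {"claw": 1, "delta_pos": [0, 0, 2.2], "yaw": 0},
    {"claw": 1, "delta_pos": [0, 0, 0], "yaw": 0}
  ]
}}

```text
clock: 10.32
eef_pos: [503.9, -182.9, 225.7]
tcp_rot: [3.141, -0.006, 2.908]
contact_force: [0.5, 0.3, 0.2]
opening: -0.002
grasp_force: 0.0
```

Emit:
{"api": "apply_moves", "payload": {
  "deltas": [
    {"claw": 1, "delta_pos": [0, 0, 0.4], "yaw": 0},
    {"claw": 1, "delta_pos": [0, 0, 0.4], "yaw": 0},
    {"claw": 1, "delta_pos": [0, 0, 0.3], "yaw": 0},
    {"claw": 1, "delta_pos": [0, 0, 0.3], "yaw": 0},
    {"claw": 1, "delta_pos": [0, 0, 0], "yaw": 0}
  ]
}}

```text
clock: 10.95
eef_pos: [505.5, -183.6, 214.9]
tcp_rot: [-3.142, 0.001, 2.908]
contact_force: [0.2, 0.4, 1.5]
opening: -0.001
grasp_force: 0.4
```

Emit:
{"api": "apply_moves", "payload": {
  "deltas": [
    {"claw": 1, "delta_pos": [0, 0, 0.3], "yaw": 0},
    {"claw": 1, "delta_pos": [0, 0, 0.3], "yaw": 0},
    {"claw": 1, "delta_pos": [0, 0, 0.2], "yaw": 0},
    {"claw": 1, "delta_pos": [0, 0, 0], "yaw": 0}
  ]
}}

```text
clock: 11.45
eef_pos: [506.3, -183.8, 209.0]
tcp_rot: [-3.141, 0.003, 2.908]
contact_force: [-2.3, 2.4, 30.9]
opening: 0.002
grasp_force: 14.9
```

Force 31 N: the rocker is at its stop. Lift and check.

Emit:
{"api": "apply_moves", "payload": {
  "deltas": [
    {"claw": 1, "delta_pos": [0, 0, -0.5], "yaw": 0},
    {"claw": 1, "delta_pos": [0, 0, -3], "yaw": 0},
    {"claw": 1, "delta_pos": [0, 0, -5], "yaw": 0},
    {"claw": 1, "delta_pos": [0, 0, -5], "yaw": 0},
    {"claw": 1, "delta_pos": [0, 0, -5], "yaw": 0},
    {"claw": 1, "delta_pos": [4, -4, 0], "yaw": 0},
    {"claw": 1, "delta_pos": [4, -4, 0], "yaw": 0},
    {"claw": 1, "delta_pos": [0, 0, 0], "yaw": 0}
  ]
}}

```text
clock: 12.45
eef_pos: [405.8, -243.6, 391.0]
tcp_rot: [3.141, -0.003, 2.905]
contact_force: [0.7, -0.7, -0.5]
opening: 0.002
grasp_force: 0.0
```

```bash
python3 - <<'E'
from h import *
f=wcam(cap('wrist','w4')); print(f['s']['eef_pos'])
p=np.array([508,-183.6,36.]);R=Rot.from_euler('xyz',f['rotation']).as_matrix()
for q in([506,-183.3,36],[500,-182,36],[486,-178.4,37],[466,-174,40]):
    d=R.T@(np.array(q)-f['eye']);u=f['cx']+f['fx']*d[0]/-d[2];v=f['cy']-f['fy']*d[1]/-d[2];print(round(u),round(v),pt(f,u,v).round(1))
s=cap('side','s4')
cv2.imwrite('pics/m4.png',np.hstack([cv2.resize(f['img'],(400,300)),cv2.resize(s['img'][165:255,245:365],(400,300),interpolation=cv2.INTER_CUBIC)]))
E
```

```text
[ 405.76546611 -243.56961554  391.01434724]
355 267 [ 506.3 -183.2   35.5]
355 261 [ 499.7 -182.1   36.6]
357 249 [ 485.1 -178.7   38.9]
358 230 [ 466.  -174.    39.9]
```

View pics/m4.png

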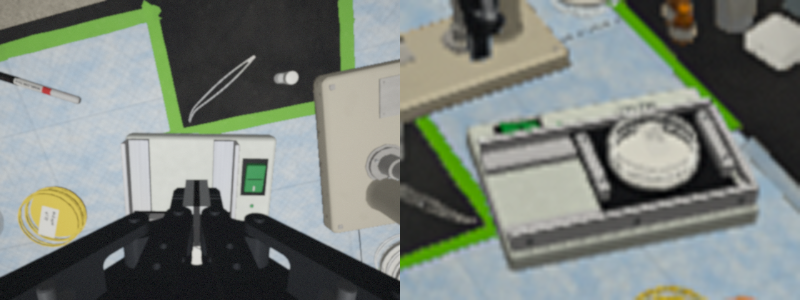

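```bash
python3 - <<'E'
from h import *
for t in('w1','w4'):
    f=wcam(load(t));R=Rot.from_euler('xyz',f['rotation']).as_matrix()
    for k in range(-20,24,4):
        o=[]
        for w in(-7,-3,0,3,7):
            q=np.array([486+.973*k+.231*w,-178.5-.231*k+.973*w,38.])
            d=R.T@(q-f['eye']);u=f['cx']+f['fx']*d[0]/-d[2];v=f['cy']-f['fy']*d[1]/-d[2];o.append(pt(f,round(u),round(v))[2])
        print(t,k,np.median(o).round(1))
E
```

```text
w1 -20 34.9
w1 -16 35.3
w1 -12 36.3
w1 -8 36.7
w1 -4 37.6
w1 0 38.3
w1 4 38.8
w1 8 39.8
w1 12 40.1
w1 16 41.1
w1 20 41.7
w4 -20 39.7
w4 -16 41.8
w4 -12 40.9
w4 -8 40.5
w4 -4 39.6
w4 0 38.5
w4 4 37.7
w4 8 37.0
w4 12 36.2
w4 16 35.3
w4 20 34.7
```

The rocker's slope has flipped to -0.19, so it is fully on. The board is home, the dish is in its ring, and the other things are where they stood.

```bash
python3 -c "
from rig import r
print(r.sign_off())"
```

```text
the job is handed in; nothing more can be done
None
```

I pushed the board home into its notches with the dish still standing in its ring, then switched the light on at the green rocker, left the other loose things where they stood, and handed the job in at about 12.5 s.

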